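# Tip the box file under the document camera and capture it

## Task

Gently tip over the standing blue box file with a push near its top, without gripping or lifting it, so that it lies flat on its broad side inside the white outline in front of the document camera. Then press the red capture button beside the outline all the way down, let go of it, and leave everything else on the desk where it is.

Things in the scene. Friction and masses are not known exactly. Their poses are not given: they have to be found in the camera images.
- boxfile: blue box file (about 0.3 to 0.6 kg), rigid, standing on end on the dark desk pad, astride one line of the outline: 150 mm wide along its own x, 40 mm thick along its own y, 200 mm tall along its own z; origin at the centre of the end it stands on. Broad faces look along its +y and -y: the outline is on one of these sides (varies), the green mouse mat on the other
- file_mid (a point): centre of the blue box file (100 mm above its foot while it stands). A small push (about 1 N) near the top of a broad face topples it about the opposite foot edge; it is past balance at 0.2 rad and then falls by itself, its foot hardly slipping
- file_foot (a point): centre of the end face on which the blue box file stands at the start
- file_corner_a (a point): corner of the blue box file, half-way through its 40 mm thickness: foot end, -x side
- file_corner_b (a point): corner of the blue box file, half-way through its 40 mm thickness: foot end, +x side
- file_corner_c (a point): corner of the blue box file, half-way through its 40 mm thickness: upper end, -x side
- file_corner_d (a point): corner of the blue box file, half-way through its 40 mm thickness: upper end, +x side
- outline (a point): centre of the white painted outline, on the surface of the desk pad (3 mm above the desk); the outline measures 210 mm along its x and 270 mm along its y over the outer edges of the 8 mm lines. The document camera stands on its +x side: base plate from 160 to 220 mm and camera head from 150 to 210 mm from this point, up to 245 mm high
- capture (a joint): travel of the red capture button, m: 0 is released, 0.006 fully down; springs back; pressing starts at 1.5 N, fully down takes 5 N
- capture_top (a point): centre of the top of the red capture button (28 mm across, in a round grey housing 44 mm across), about 22 mm above the pad when released; it stands on the robot's side of the outline and is pressed straight down
- mouse: black computer mouse, 100 x 58 x 32 mm, loose on a green mouse mat (210 x 166 x 3 mm) on the other side of the file from the outline; origin under its centre; leave alone
- gluestick: yellow and red glue stick standing on the pad beyond the file, 27 mm across, 86 mm tall; origin under its centre; leave alone
- clipbox: orange clip box on the pad on the robot's side of the file, 55 x 55 x 22 mm; origin under its centre; leave alone
- mug: white mug, 80 mm across, 95 mm tall, at the left of the desk; origin under its centre; leave alone
- stapler: black and blue stapler, 140 x 36 x 55 mm, at the left of the desk; origin under its centre; leave alone
- phone: black phone lying flat, 150 x 72 x 9 mm, at the right of the desk; origin under its centre; leave alone
- greyfile: grey box file of the same size (150 x 40 x 200 mm) standing at the right of the desk; origin at the centre of its foot; leave alone
Not all that is in view belongs to the job. Leave any green look-alike of the part that bears capture alone. Leave any orange look-alike of the boxfile alone.

How it is judged:
On the way, in this order (a step that is already met when the one before it is completed fails the run):
1. the blue box file lies flat on its broad side inside the white outline, at rest (height (world z) of file_mid below 0.035 m and angle between boxfile's own z axis and vertical above 1.47 rad and linear speed of boxfile below 0.02 m/s and x of file_corner_a in the frame of outline between -0.107 and 0.107 m and y of file_corner_a in the frame of outline between -0.137 and 0.137 m and x of file_corner_b in the frame of outline between -0.107 and 0.107 m and y of file_corner_b in the frame of outline between -0.137 and 0.137 m and x of file_corner_c in the frame of outline between -0.107 and 0.107 m and y of file_corner_c in the frame of outline between -0.137 and 0.137 m and x of file_corner_d in the frame of outline between -0.107 and 0.107 m and y of file_corner_d in the frame of outline between -0.137 and 0.137 m), for 0.3 s.
2. the capture button is pressed all the way down (value of joint capture above 0.0045 m), for 0.05 s.
At the end, for the whole second after the job is handed in: The blue box file lies flat on a broad side, at rest, its whole plan within the outer edges of the white outline (2 mm grace), the capture button has been pressed (4.5 of its 6 mm) after that and is released again, and the bystanders have not been moved by 20 mm or more, tipped or lifted (all of step 1 and value of joint capture below 0.0015 m); the robot touches nothing.
It fails at once if the blue box file was lifted, or tipped onto its narrow side (height (world z) of file_foot above 0.05 m or height (world z) of file_mid above 0.13 m).
It fails at once if the blue box file was gripped or shoved hard (more than 20 N from the fingers) (contact force between the fingers and boxfile above 20 N).
It fails at once if the blue box file was pushed low down (grasp point below half its height) while it stood (contact force between the arm and boxfile above 0.3 N and angle between boxfile's own z axis and vertical below 0.1 rad and height (world z) of the grasp point below 0.1 m).
It fails at once if the capture button was pressed before the file lay down (value of joint capture above 0.003 m and angle between boxfile's own z axis and vertical below 1.4 rad).
It fails at once if the mouse, glue stick, clip box, mug, stapler, phone or grey file was knocked away, tipped or lifted (distance of any of mouse, clipbox, stapler, phone, gluestick, mug, greyfile from where it was at the start of the episode above 0.02 m or angle between any of gluestick, mug, greyfile's own z axis and vertical above 0.35 rad).
It also fails if it takes over 40 s, if anything falls off the work surface, if the arm or the gripper's body presses on something with over 40 N, if the wrist force passes 120 N, or if a joint passes its speed limit or range.

## Robot

A 7-joint arm with a two-finger parallel gripper is mounted at the origin on the work surface. World frame = base frame: x ahead of the robot, y to its left, z up, the work surface at z = 0. Lengths are in m, angles in rad, forces in N, time in s.
With the tool pointing down it reaches from about 0.4 to 0.875 m from the base axis. Payload 6.5 kg.
Tool frame: the origin (TCP) lies midway between the tips of the shut fingers; the grasp point (between the pads) lies 19 mm behind it (bot.tcp_to_grasp is the distance from the TCP to the grasp point, in m); x points along the fingers, y is the direction in which the jaws open and shut, and the axes are right-handed (so a half turn about x gives the same grasp; the last joint's range is limited). The gripper opens to 88 mm and grips with 3 to 60 N. Pads are 18 mm wide; open, the fingers measure 123 mm over their backs; the gripper's body (75 mm by 187 mm) begins 45 mm behind the grasp point.
Start: joints at [-0.066, 0.536, -0.004, 1.538, 0.003, 1.067, -0.071], TCP at [0.65, 0, 0.239] pointing down, gripper open.
Joint ranges: [-2.7, 2.7], [-0.37, 2.16], [-1.27, 1.26], [0.24, 2.4], [-1.31, 4.45], [0.19, 1.91], [-2.76, 2.76]. Speed limits (rad/s): [2.39, 2.39, 3.14, 3.14, 3.14, 3.14, 3.14].

## Interface

Orientations are given as a unit quaternion [w, x, y, z].
In Python, from workcell import sense, grab_frame, job, bot gives the robot as it stands.
- The arm moves only by the shell command python3 -m handwheel 'ROWS'. ROWS is JSON, a list of rows, each a list of 7 numbers: the turn, a rotation vector about the tool's x, y, z in units of 6 degrees (1.0 is 6 degrees), then the shift along the tool's x, y, z in units of 30 mm (1.0 is 30 mm), then the closure in counts, from 0 (fully open) to 255 (shut). In form: [[ax, ay, az, dx, dy, dz, jaw], ...]. A call has exactly 10 rows; each row is the pose to reach, as a shift and turn from the pose commanded when the call began, along the tool's axes at that moment; what a row does not reach only later rows make up. A row lasts 1/12 s, in which the tool goes at most 41.7 mm and 7.16 degrees, less where a joint would pass 70% of its speed; a pose out of reach is approached as far as the arm can. A call with a gripper value outside its range is refused whole. The fingers move at their own pace and stop on an object; the grip force is fixed at half the most. Time passes only in rows, so rows that repeat a pose let the fingers close, or fill a call up. It gives the time, the measured TCP pose, the force and the opening at its end, in the units of the state.
- sense(): the state, without advancing time (a new reading comes with each control period).
- grab_frame(name): name is "scene" or "side" or "wrist"; returns a dict with "color" (384x512x3 uint8, blue, green, red), "fx", "fy", "cx", "cy" (pixels), "rvec" (rotation vector, rad) and "tvec" (3), from world to camera coordinates, as OpenCV has them. Camera axes: x right, y down, z forward; pixel columns grow to the right and rows downward; lengths in m; the calibration is good to about 2 mm. A picture is of the moment at which its call begins. There is no depth.
- job.sign_off(): hands the job in, once; it reports no verdict.
The state is a dict: "t": time; "joints": joint angles; "qvel": joint speeds; "tau": joint torques, N m; "ee_pos": TCP position; "orientation": TCP orientation; "force": force on the tool from outside, world axes, zero at the start; "ft_torque": the same for the moment, N m; "grip_width": finger opening in m.
Only numpy, scipy, OpenCV 4.12 (cv2) and the standard library are available. Lean on these libraries where they do the work, as an engineer would, in place of code of your own. Each camera call takes 0.05 s, during which the arm holds its last target.

## Working session

There is one attempt and no reset: what is moved stays moved. The work goes in short steps, Python scripts to look and compute and a shell command to move; the robot and the scene stay as the last step left them, time stands still between calls to the robot, and variables do not carry over. Pictures are saved under pics/ and viewed, and the job is handed in when it is done.

```bash
ls; mkdir -p pics; python3 - <<'E'
from workcell import sense, grab_frame, job, bot
import cv2
s=sense();print(s['t'],s['ee_pos'],s['orientation'],s['force'],s['grip_width'])
for n in("scene","side","wrist"):
    f=grab_frame(n);cv2.imwrite(f"pics/{n}0.png",f['color']);print(n,f['fx'],f['cx'],f['cy'],f['rvec'],f['tvec'])
E
```

```text
pics
0.0 [ 6.49386294e-01 -5.27300006e-05  2.37839678e-01] [-0.49960139 -0.49952698 -0.5004024   0.50046846] [0.51448398 0.5629542  0.10484637] 0.08778092669215123
scene 380.8413345211208 251.1103873247905 196.82166104787953 [ 1.93121985  1.78164277 -0.5942389 ] [-0.04443479 -0.3396248   1.59701077]
side 472.219733301847 252.2577456428671 196.02089374653232 [ 2.18130257  0.02347875 -0.02922744] [-0.56969722  0.12759102  1.35834509]
wrist 337.2646522988605 254.89916638572137 187.63548656243702 [-2.88268973e+00  2.31976405e-04  1.86272657e-03] [-0.64965408 -0.03434044  0.38911714]
```

View pics/scene0.png

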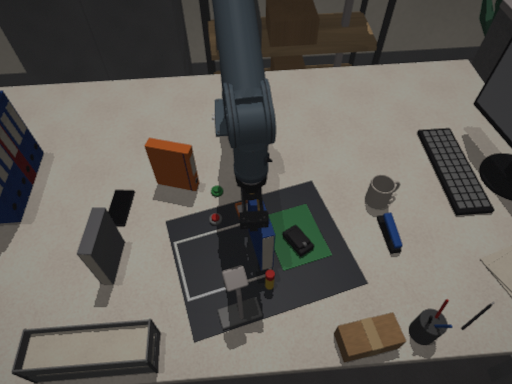

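View pics/side0.png

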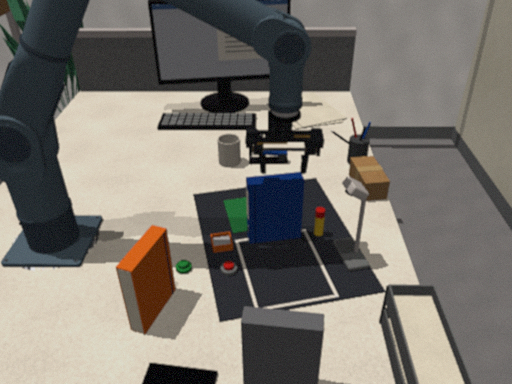

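View pics/wrist0.png

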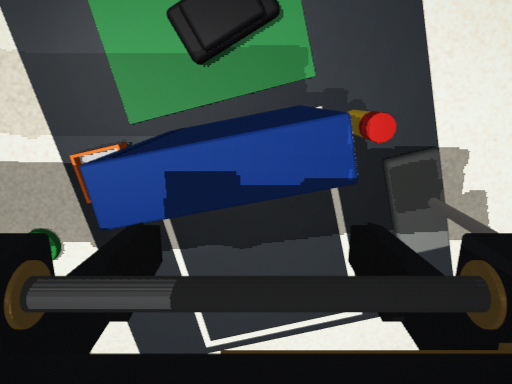

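```bash
python3 - <<'E'
import cv2
a=cv2.imread('pics/scene0.png')[175:330,155:365];b=cv2.imread('pics/side0.png')[160:320,185:385]
a=cv2.convertScaleAbs(a,alpha=1.5);b=cv2.convertScaleAbs(b,alpha=1.5)
cv2.imwrite('pics/s0c.png',cv2.resize(a,None,fx=3.8,fy=3.8,interpolation=2));cv2.imwrite('pics/d0c.png',cv2.resize(b,None,fx=3.75,fy=3.75,interpolation=2))
E
```

```text
(no output)
```

View pics/s0c.png

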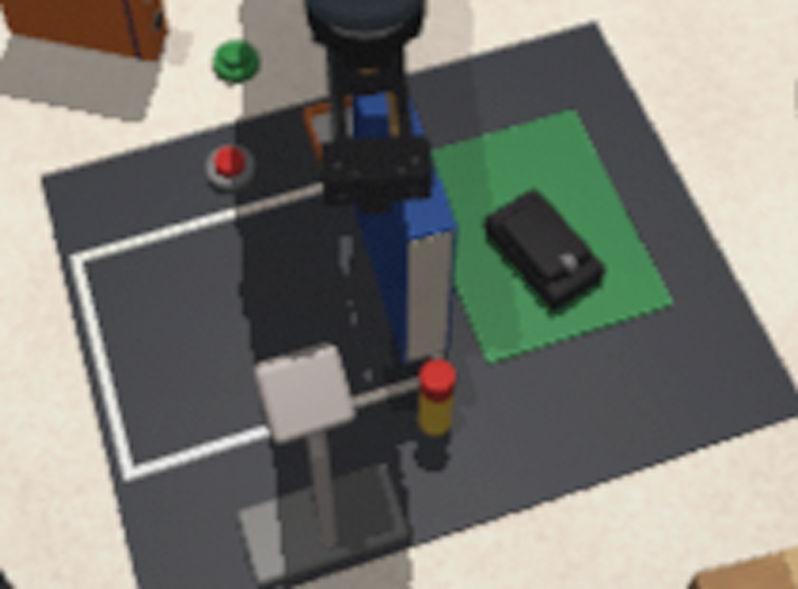

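View pics/d0c.png

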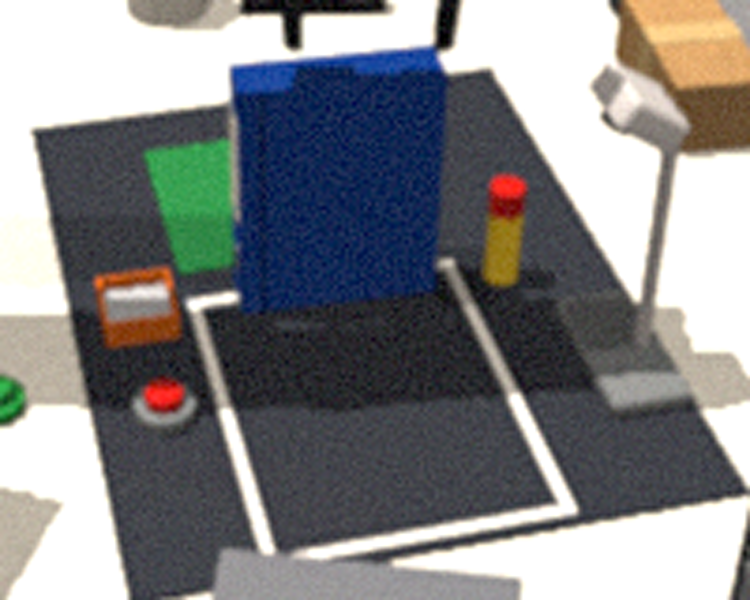

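```bash
cat > h.py <<'E'
import numpy as np,cv2
from workcell import sense, grab_frame, job, bot
def cam(f):
    R=cv2.Rodrigues(np.array(f['rvec'],float))[0];t=np.array(f['tvec'],float);return R,t
def ray(f,u,v,z):
    R,t=cam(f);d=R.T@np.array([(u-f['cx'])/f['fx'],(v-f['cy'])/f['fy'],1]);c=-R.T@t
    return c+d*(z-c[2])/d[2]
def proj(f,P):
    K=np.array([[f['fx'],0,f['cx']],[0,f['fy'],f['cy']],[0,0,1.]])
    return cv2.projectPoints(np.array(P,float).reshape(-1,3),np.array(f['rvec'],float),np.array(f['tvec'],float),K,None)[0].reshape(-1,2)
E
python3 - <<'E'
from h import *
np.set_printoptions(precision=4,suppress=True)
import pickle
F={n:{k:v for k,v in grab_frame(n).items()} for n in("scene","side","wrist")}
pickle.dump(F,open('F0.pkl','wb'))
for n in F:
    R,t=cam(F[n]);print(n,'cam',-R.T@t)
sd=lambda u,v,z:ray(F['side'],185+u/3.75,160+v/3.75,z)
sc=lambda u,v,z:ray(F['scene'],155+u/3.8,175+v/3.8,z)
w=lambda u,v,z:ray(F['wrist'],u,v,z)
print('side outline',*[sd(u,v,.003)[:2] for u,v in[(188,305),(455,262),(578,515),(268,556)]])
print('side top f',*[sd(u,v,.203)[:2] for u,v in[(235,95),(443,70),(437,48),(233,68)]])
print('side foot',*[sd(u,v,.003)[:2] for u,v in[(240,308),(435,290)]],'button',sd(163,390,.025)[:2],'glue',sd(502,278,.003))
print('scene outline',*[sc(u,v,.003)[:2] for u,v in[(72,255),(125,480),(440,383)]],'top',*[sc(u,v,.203)[:2] for u,v in[(405,237),(453,232)]],'foot',*[sc(u,v,.003)[:2] for u,v in[(403,357),(447,357)]],'button',sc(230,158,.025)[:2])
print('wrist top',*[w(u,v,.203)[:2] for u,v in[(82,165),(350,112),(357,183),(105,228)]])
E
```

```text
scene cam [ 1.2146 -0.032   1.0916]
side cam [ 0.6093 -1.0232  0.8762]
wrist cam [0.6503 0.0662 0.3845]
side outline [ 0.5214 -0.0007] [0.7265 0.0534] [ 0.7898 -0.2085] [ 0.587 -0.247]
side top f [ 0.561  -0.0138] [0.7052 0.019 ] [0.7027 0.0478] [0.5584 0.0203]
side foot [ 0.5609 -0.0036] [0.709  0.0194] button [ 0.5114 -0.1174] glue [0.7613 0.0344 0.003 ]
scene outline [ 0.585  -0.2524] [ 0.7889 -0.2026] [0.7285 0.0498] top [0.7059 0.0219] [0.7047 0.056 ] foot [0.7033 0.0221] [0.7063 0.0579] button [ 0.5117 -0.1132]
wrist top [0.5556 0.031 ] [0.7002 0.0593] [0.7068 0.0208] [ 0.564  -0.0058]
```

```bash
python3 -m handwheel '[[0,0,0,-1,0,0,255],[-0.5,0,0,-1,-0.3,-1,255],[-1,0,0,-1,-0.7,-2,255],[-1.9,0,0,-1,-1.1,-3.2,255],[-1.9,0,0,-1,-1.1,-3.2,255],[-1.9,0,0,-1,-1.1,-3.2,255],[-1.9,0,0,0,-1.1,-3.2,255],[-1.9,0,0,1,-1.1,-3.2,255],[-1.9,0,0,2,-1.1,-3.2,255],[-1.9,0,0,2,-1.1,-3.2,255]]'
python3 - <<'E'
from h import *
for n in("scene","side","wrist"):
    cv2.imwrite(f"pics/{n}1.png",grab_frame(n)['color'])
a=[cv2.imread(f"pics/{n}1.png") for n in("scene","side")]
cv2.imwrite('pics/both1.png',cv2.resize(np.hstack([a[0][120:340,120:400],a[1][120:340,140:420]]),None,fx=1.42,fy=1.42))
E
```

```text
t: 1.13
ee_pos: [0.6135, 0.0934, 0.1729]
orientation: [0.545, 0.445, 0.549, -0.452]
force: [-1.0, -0.3, -0.5]
grip_width: 0.0237
```

View pics/both1.png

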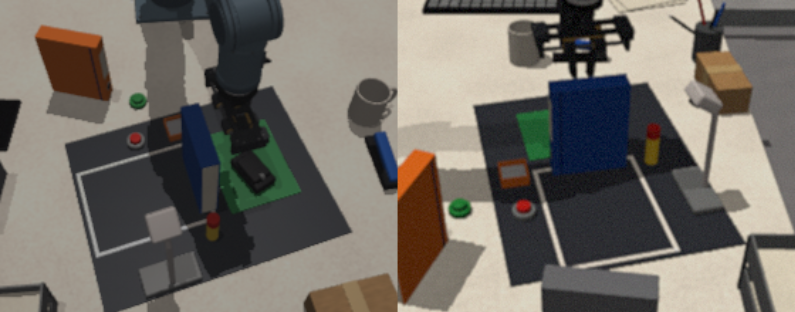

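View pics/wrist1.png

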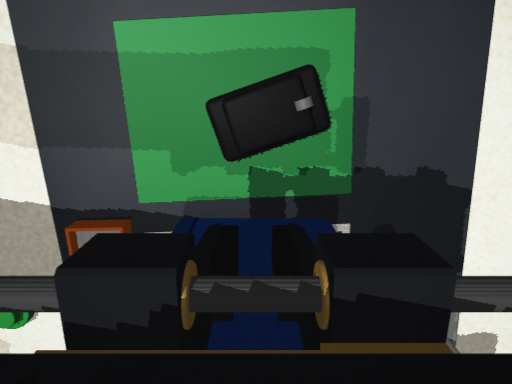

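```bash
python3 -m handwheel '[[0,0,0,0.2,0,0,255],[0,0,0,0.2,0,0.2,255],[0,0,0,0.2,0,0.4,255],[0,0,0,0.2,0,0.6,255],[0,0,0,0.2,0,0.8,255],[0,0,0,0.2,0,0.95,255],[0,0,0,0.2,0,1.05,255],[0,0,0,0.2,0,1.15,255],[0,0,0,0.2,0,1.25,255],[0,0,0,0.2,0,1.35,255]]'
python3 - <<'E'
from h import *
a=[grab_frame(n)['color'] for n in("scene","side")]
cv2.imwrite('pics/both2.png',cv2.resize(np.hstack([a[0][120:340,120:400],a[1][120:340,140:420]]),None,fx=1.42,fy=1.42))
E
```

```text
t: 2.12
ee_pos: [0.625, 0.0562, 0.1727]
orientation: [0.547, 0.448, 0.547, -0.448]
force: [1.3, 0.2, 0.4]
grip_width: 0.0001
```

View pics/both2.png

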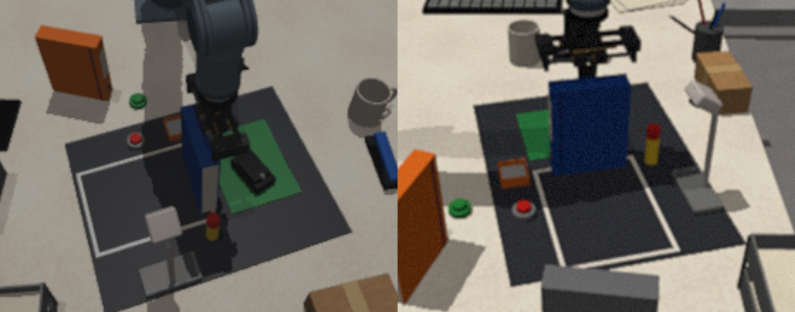

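```bash
python3 -m handwheel '[[0,0,0,0,0,0.1,255],[0,0,0,0,0,0.2,255],[0,0,0,0,0,0.32,255],[0,0,0,0,0,0.45,255],[0,0,0,0,0,0.6,255],[0,0,0,0,0,0.75,255],[0,0,0,0,0,0.9,255],[0,0,0,0,0,1.05,255],[0,0,0,0,0,1.2,255],[0,0,0,0,0,1.35,255]]'
python3 - <<'E'
from h import *
a=[grab_frame(n)['color'] for n in("scene","side")]
cv2.imwrite('pics/both3.png',cv2.resize(np.hstack([a[0][120:340,120:400],a[1][120:340,140:420]]),None,fx=1.42,fy=1.42))
E
```

```text
t: 3.05
ee_pos: [0.6331, 0.016, 0.1727]
orientation: [0.547, 0.448, 0.547, -0.448]
force: [-0.0, -0.1, 0.8]
grip_width: 0.0005
```

View pics/both3.png

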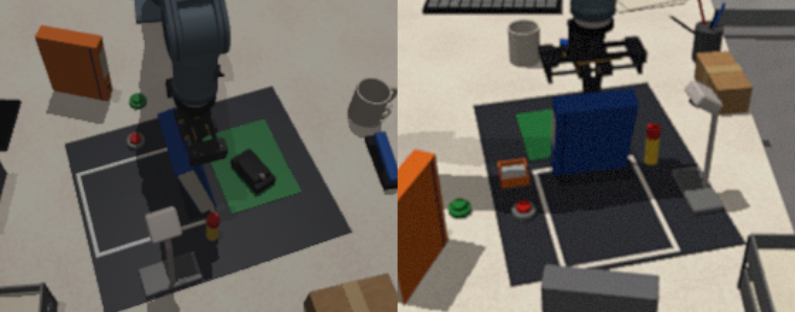

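```bash
python3 -m handwheel '[[0,0,0,0,0,0.15,255],[0,0,0,0,0,0.3,255],[0,0,0,0,0,0.45,255],[0,0,0,0,0,0.6,255],[0,0,0,0,0,0.6,255],[0,0,0,0,0,0.6,255],[0,0,0,0,0,0.6,255],[0,0,0,0,0,0.6,255],[0,0,0,0,0,0.6,255],[0,0,0,0,0,0.6,255]]'
python3 - <<'E'
from h import *
a=[grab_frame(n)['color'] for n in("scene","side")]
cv2.imwrite('pics/both4.png',cv2.resize(np.hstack([a[0][120:340,120:400],a[1][120:340,140:420]]),None,fx=1.42,fy=1.42))
E
```

```text
t: 3.98
ee_pos: [0.6365, -0.0008, 0.1727]
orientation: [0.547, 0.448, 0.547, -0.448]
force: [0.8, 0.6, 0.7]
grip_width: 0.0006
```

View pics/both4.png

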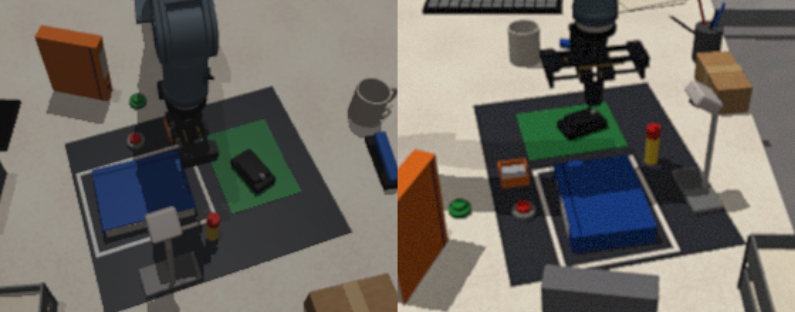

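```bash
python3 - <<'E'
from h import *
import pickle
np.set_printoptions(precision=4,suppress=True)
F=pickle.load(open('F0.pkl','rb'))
for u,v in[(156,181),(193,190),(198,185)]: print('orange foot',ray(F['scene'],u,v,0.0)[:2])
print('orange side',ray(F['side'],132,324,0)[:2],ray(F['side'],148,329,0)[:2],ray(F['side'],174,290,0)[:2])
a=grab_frame('scene')['color'][195:290,165:290];b=grab_frame('side')['color'][220:315,205:345]
cv2.imwrite('pics/s5.png',cv2.resize(cv2.convertScaleAbs(a,alpha=1.4),None,fx=6,fy=6,interpolation=2));cv2.imwrite('pics/d5.png',cv2.resize(cv2.convertScaleAbs(b,alpha=1.4),None,fx=5.5,fy=5.5,interpolation=2))
E
```

```text
orange foot [ 0.3208 -0.33  ]
orange foot [ 0.3741 -0.1937]
orange foot [ 0.3528 -0.1758]
orange side [ 0.2964 -0.2972] [ 0.3371 -0.3111] [ 0.3774 -0.1878]
```

View pics/s5.png

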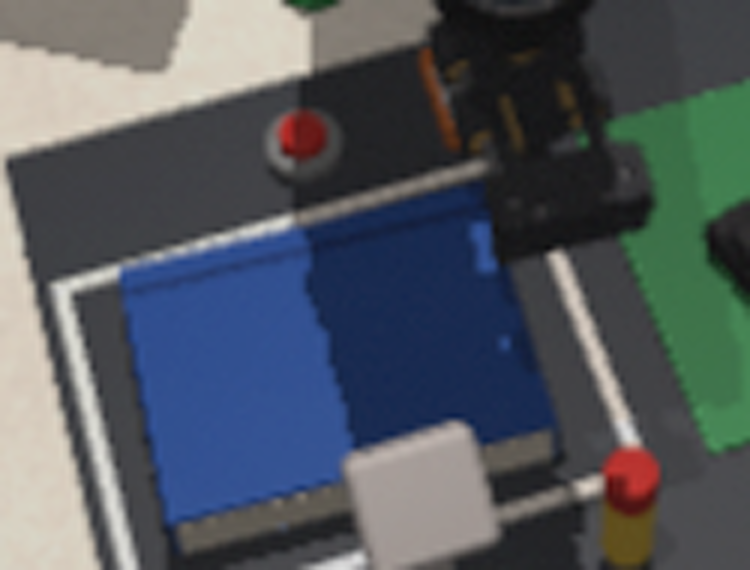

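View pics/d5.png

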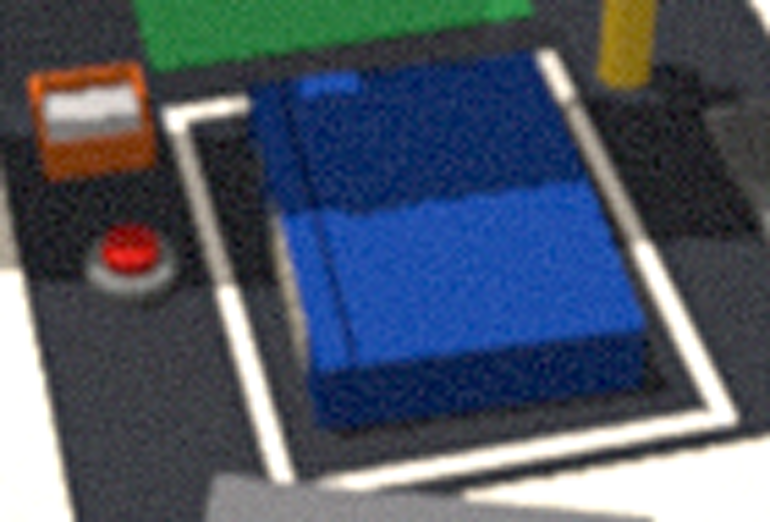

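```bash
python3 - <<'E'
from h import *
import pickle
np.set_printoptions(precision=4,suppress=True)
F=pickle.load(open('F0.pkl','rb'))
sd=lambda u,v,z:ray(F['side'],205+u/5.5,220+v/5.5,z)[:2]
sc=lambda u,v,z:ray(F['scene'],165+u/6,195+v/6,z)[:2]
th=.245;o=np.array([.656,-.101]);R=np.array([[np.cos(th),np.sin(th)],[-np.sin(th),np.cos(th)]])
for p in[(318,372),(642,330),(530,58),(252,90)]: print('side',R@(sd(*p,.043)-o))
for p in[(122,272),(172,522),(553,432)]: print('scene',R@(sc(*p,.043)-o))
print('btn',sc(302,132,.025),sd(131,243,.025))
s=sense();print(s['ee_pos'],s['orientation'])
from scipy.spatial.transform import Rotation as Ro
q=s['orientation'];M=Ro.from_quat([q[1],q[2],q[3],q[0]]).as_matrix();print(M)
T=np.array([.5115,-.115,.1727]);print(M.T@(T-s['ee_pos'])/.03)
E
```

```text
side [-0.0806 -0.1   ]
side [ 0.0657 -0.1079]
side [0.0743 0.0865]
side [-0.0679  0.0942]
scene [-0.0758 -0.0921]
scene [ 0.0692 -0.0994]
scene [0.0837 0.0925]
btn [ 0.5133 -0.1139] [ 0.5124 -0.118 ]
[ 0.6366 -0.001   0.1727] [ 0.5473  0.4478  0.5472 -0.4478]
[[ 0.      0.9802  0.1979]
 [-0.      0.1979 -0.9802]
 [-1.      0.      0.    ]]
[ 0.0005 -4.8387  2.9013]
```

```bash
python3 -m handwheel '[[0,0,0,0,-0.8,0.5,255],[0,0,0,0,-1.6,1,255],[0,0,0,0,-2.4,1.5,255],[0,0,0,0,-3.2,2,255],[0,0,0,0,-4,2.5,255],[0,0,0,0,-4.83,2.93,255],[0,0,0,1,-4.83,2.93,255],[0,0,0,2,-4.83,2.93,255],[0,0,0,3,-4.83,2.93,255],[0,0,0,3,-4.83,2.93,255]]'
python3 - <<'E'
from h import *
a=[grab_frame(n)['color'] for n in("scene","side","wrist")]
cv2.imwrite('pics/both6.png',cv2.resize(np.hstack([a[0][120:340,120:400],a[1][120:340,140:420]]),None,fx=1.42,fy=1.42))
cv2.imwrite('pics/w6.png',a[2])
b=a[1][190:300,160:300];cv2.imwrite('pics/d6.png',cv2.resize(b,None,fx=5,fy=5,interpolation=2))
E
```

```text
t: 5.02
ee_pos: [0.5083, -0.1153, 0.0785]
orientation: [0.545, 0.446, 0.55, -0.449]
force: [-1.1, 0.4, 0.2]
grip_width: 0.0006
```

View pics/both6.png

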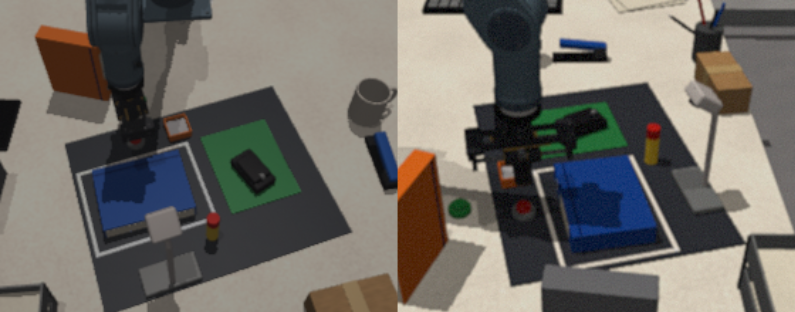

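View pics/w6.png

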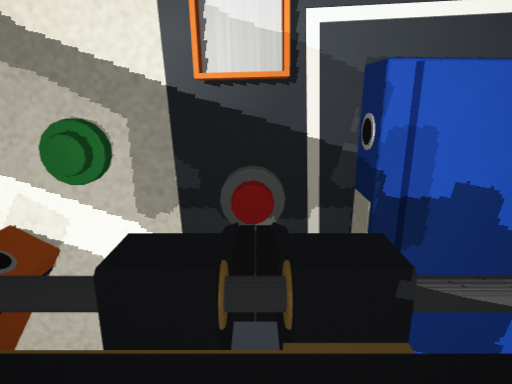

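View pics/d6.png

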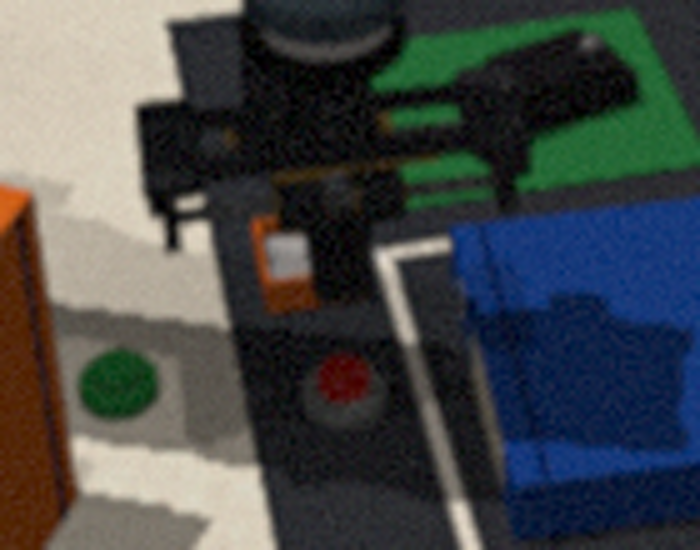

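```bash
python3 - <<'E'
from h import *
f=grab_frame('wrist');print(ray(f,252,203,.025)); s=sense();print(s['ee_pos'],s['force'])
E
```

```text
[ 0.51114788 -0.11445186  0.025     ]
[ 0.51323251 -0.11599405  0.08435399] [-0.09996682 -0.05904031 -0.30467493]
```

```bash
python3 -m handwheel '[[0,0,0,0.8,-0.04,-0.02,255],[0,0,0,1.4,-0.04,-0.02,255],[0,0,0,1.7,-0.04,-0.02,255],[0,0,0,1.8,-0.04,-0.02,255],[0,0,0,1.9,-0.04,-0.02,255],[0,0,0,2,-0.04,-0.02,255],[0,0,0,2.05,-0.04,-0.02,255],[0,0,0,2.1,-0.04,-0.02,255],[0,0,0,2.15,-0.04,-0.02,255],[0,0,0,2.15,-0.04,-0.02,255]]'
```

```text
t: 6.05
ee_pos: [0.5116, -0.1157, 0.0194]
orientation: [0.548, 0.448, 0.547, -0.448]
force: [-1.4, 0.6, 11.0]
grip_width: 0.0005
```

```bash
python3 -m handwheel '[[0,0,0,0.02,0,0,255],[0,0,0,0.04,0,0,255],[0,0,0,0.04,0,0,255],[0,0,0,0.04,0,0,255],[0,0,0,0.04,0,0,255],[0,0,0,0.04,0,0,255],[0,0,0,0.04,0,0,255],[0,0,0,0.04,0,0,255],[0,0,0,0.04,0,0,255],[0,0,0,0.04,0,0,255]]'
python3 - <<'E'
from h import *
b=grab_frame('side')['color'][190:300,160:300];cv2.imwrite('pics/d7.png',cv2.resize(cv2.convertScaleAbs(b,alpha=1.8),None,fx=5,fy=5,interpolation=2))
cv2.imwrite('pics/w7.png',grab_frame('wrist')['color'])
print(sense()['ee_pos'],sense()['force'])
E
```

```text
t: 6.88
ee_pos: [0.5117, -0.1157, 0.0192]
orientation: [0.548, 0.448, 0.547, -0.448]
force: [-4.1, 0.5, 22.9]
grip_width: 0.0004
[ 0.51170295 -0.11568845  0.01915505] [-3.92815292  1.37191997 23.98506489]
```

View pics/d7.png

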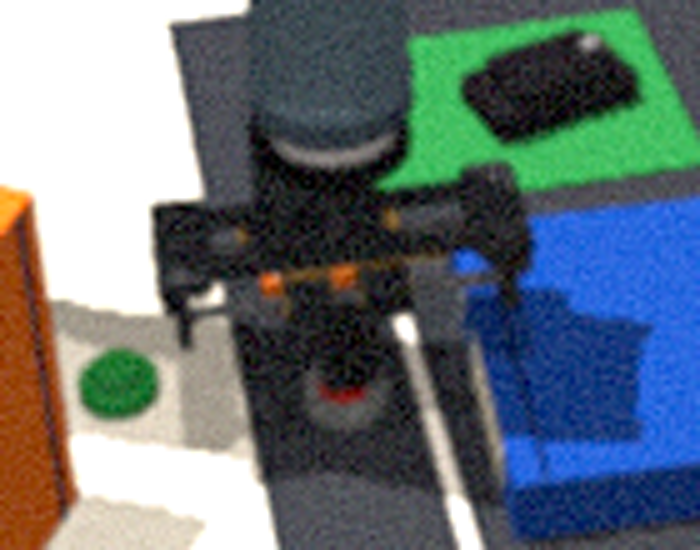

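View pics/w7.png

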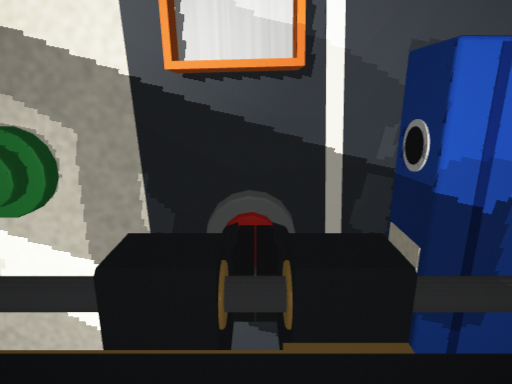

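```bash
python3 -m handwheel '[[0,0,0,-0.3,0,0,255],[0,0,0,-1,0,0,255],[0,0,0,-2,0,0,255],[0,0,0,-3,0,0,255],[0,0,0,-4,0,0,255],[0,0,0,-5,0,0,255],[0,0,0,-6,0,0,255],[0,0,0,-6,0,0,255],[0,0,0,-6,0,0,255],[0,0,0,-6,0,0,255]]'
python3 - <<'E'
from h import *
a=[grab_frame(n)['color'] for n in("scene","side","wrist")]
cv2.imwrite('pics/both8.png',cv2.resize(np.hstack([a[0][120:340,120:400],a[1][120:340,140:420]]),None,fx=1.42,fy=1.42))
cv2.imwrite('pics/w8.png',a[2])
print(sense()['ee_pos'],sense()['force'])
E
```

```text
t: 7.82
ee_pos: [0.51, -0.1154, 0.1965]
orientation: [0.547, 0.448, 0.547, -0.448]
force: [-0.2, 0.7, -0.9]
grip_width: 0.0003
[ 0.5096085  -0.11535252  0.19564346] [-0.0533829   0.52271436 -0.17477715]
```

View pics/both8.png

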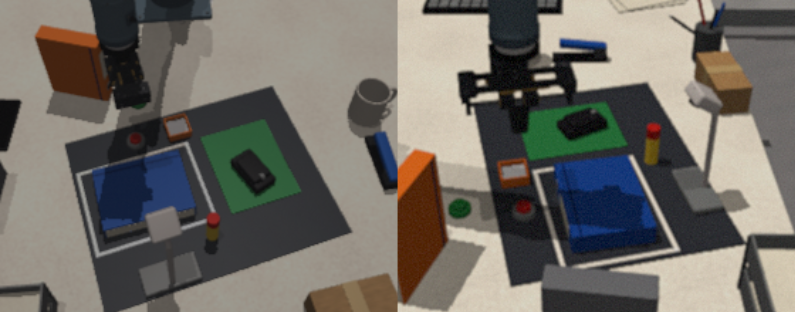

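View pics/w8.png

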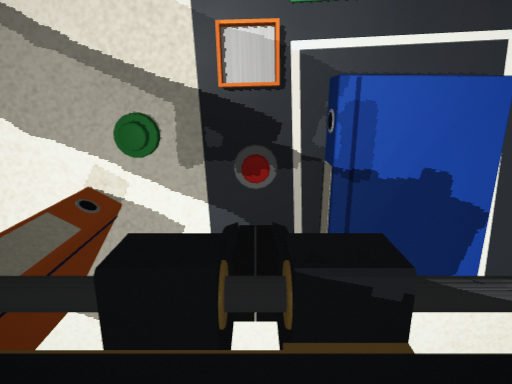

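The file lies inside the outline, the button has sprung back up, everything else is in place, and the arm is clear.

```bash
python3 -c "
from workcell import job;print(job.sign_off())"
```

```text
the job is handed in; nothing more can be done
None
```

I tipped the blue box file over with a slow push from the mouse-mat side, shut fingertips about 0.17 m up. I then pressed the red capture button once, let go of it and handed the job in. The run took about 8 s of the 40 s allowed.

- **File:** it lies flat inside the white outline. Its corners measured up to 84 mm (limit 107) and 108 mm (limit 137) from the outline centre. The two cameras agreed to about 10 mm, less than the smallest margin of about 23 mm. These corners were measured just after the fall, and the pictures after the press show the file still there.
- **Button:** the fingertips went down onto a hard stop at 0.0192 m height, about 5.8 mm of travel, with up to 24 N on the tool. The travel rests on the nominal height of the button top, since the joint itself cannot be read. The last pictures show the button up again.
- **Everything else:** in the last pictures the clip box, mouse and glue stick, and the green and orange look-alikes, look unmoved. The mug, stapler, phone and grey file were only partly in view or out of view in those pictures; the arm did not go near them. The arm is clear and the force on it reads about zero.

No check failed, and the hand-in gave no verdict.

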